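# Unlock the showcase and bring out the ceramic house

### The job

A customer wants a closer look at the white ceramic house in the locked showcase. Take the key off its hook, push it fully home in the lock, turn it a quarter turn counter-clockwise until the bolt is drawn, then slide the glass panel fully open by its bar. Lift the house out and stand it upright on the felt tray, leaving the key in the lock, the panel open, and the jug, tealights and matchbox where they are.

Things in the scene. Friction and masses are not known exactly. Their poses are not given: they have to be found in the camera images.
- key_bow (a point): Steel key, 106 mm long, 70 g, hung upright on the key stand's hook, bit end down. This point: centre of its bow, a flat loop 44 mm wide (y), 48 mm high (z), 8 mm thick (x), its 20 x 24 mm opening over the hook; pinch it across the 44 mm, on its flat narrow sides. Key axes: z up along the stem, bit pointing to -y.
- key_collar (a point): Centre of the underside of the key's collar (20 mm across), 48 mm below the bow centre; it meets the keyhole point when the key is home. Below it: stem 10 mm across; bit 10 to 24 mm down, 7 mm thick, reaching 20 mm from the stem axis along -y, its lower edges bevelled; tapered pilot tip to 34 mm down.
- key_stand: Fixed wooden stand, left or right of the showcase; origin on the table under the bow. Post 18 mm square, 154 mm high, 46 mm along +x; from it a 6 mm hook runs level along -x, axis 142 mm high, to a turned-up tip at 18 mm along -x, 150 mm high. The key hangs with axes parallel to the stand's, bow centre 133 mm high: raise it 11 mm (7 to 16), then carry it 40 mm along -x to free it.
- keyhole (a point): Fixed lock on top of the showcase's right end: centre of the keyhole's round part (13 mm) on the brass plate's top, 135 mm above the table; a 10 mm wide slot for the bit runs 23 mm along -x. Axes: z up, x away from the robot, y left along the case. The key enters straight down, bit along -x (key axes at -90 degrees about z to these), till its collar rests on the 8 mm plate.
- bolt (a joint): Hidden bolt, m: 0 locked, 0.0105 fully drawn; takes about 3 N and stays. With the key home its bit is under the plate and can turn: counter-clockwise from above by 90 degrees, till it points along the keyhole's -y (axes parallel). It meets the bolt at about 35 degrees and stops at about 90; past 0.007 the panel is free. Once turned, the key stands by itself, 72 mm above the plate.
- panel (a joint): Sliding clear panel over the right half of the showcase, m: 0 closed, 0.130 fully open; it slides along the showcase's +y (to the left), takes about 2 N and stays where it is left.
- panel_pull (a point): Centre of the wooden pull bar on the panel; moves with the panel, axes of the showcase. The bar is 14 mm wide along y, 70 mm long along x, 27 mm high, standing on the panel whose top is 13 mm below this point.
- house_mid (a point): White ceramic house ornament with a gable roof, 140 g, 45 mm along its x, 52 mm along its y, 108 mm high, loose, standing in the right part of the showcase under the panel. This point is 54 mm above its underside, on its middle line; z up. Pinch its walls across the 45 mm, along x, some 65 mm above the underside.
- house: The same house as a whole; origin under its middle.
- showcase_floor (a point): Middle of the showcase floor's right part, 14 mm above the table; axes of the showcase, fixed. With the panel open the opening above reaches 88 mm to -x and +x, 65 mm to -y and +y of this point; the highest fixed edge is 135 mm above the table. Hare and toadstool under fixed glass on the left stay there. A fixed stand of cards before the case is 185 mm high.
- tray_floor (a point): Centre of the felt floor of the presentation tray, 5 mm above the table, fixed, left or right of the showcase; the floor is 108 mm along its x and 140 mm along its y, the rim 12 mm above the table.
- cream_jug: Cream pouring jug, 114 x 143 x 170 mm, loose, behind on the right; to be left alone. Origin under its middle.
- tealight_a: Tealight, 38 mm across, 20 mm high, loose, at the front left; to be left alone. Origin under its middle.
- tealight_b: Second tealight of the same kind, at the front right; to be left alone.
- matches: Matchbox, 36 x 55 x 16 mm, loose, at the front right; to be left alone. Origin under its middle.
There are look-alikes about, which are no part of the job. Of the things shaped like the part that bears key_bow, the bare steel one is meant.

How it is judged:
On the way, in this order (a step that is already met when the one before it is completed fails the run):
1. the key is fully home in the lock, its collar on the plate (z of key_collar in the frame of keyhole below 0.003 m and horizontal distance between key_collar and keyhole below 0.004 m and value of joint bolt below 0.004 m), for 0.1 s.
2. the key, still home, has drawn the bolt (z of key_collar in the frame of keyhole below 0.003 m and horizontal distance between key_collar and keyhole below 0.004 m and value of joint bolt above 0.008 m), for 0.1 s.
3. the panel is slid fully open (value of joint panel above 0.115 m), for 0.1 s.
4. the house is lifted clear of the showcase (z of house_mid in the frame of showcase_floor above 0.178 m), for 0.1 s.
At the end, for the whole second after the job is handed in: The house stands upright (within 5 degrees), at rest, on the tray floor inside its rim; the key is home in the lock (3 mm in height, 4 mm sideways), the bolt drawn over 8 mm, the panel open over 110 mm; jug, tealights and matchbox within 30 mm of where they were (all of step 2 and z of house_mid in the frame of tray_floor between 0.05 and 0.058 m and x of house_mid in the frame of tray_floor between -0.036 and 0.036 m and y of house_mid in the frame of tray_floor between -0.05 and 0.05 m and angle between house_mid's own z axis and vertical below 0.08 rad and linear speed of house below 0.02 m/s and value of joint panel above 0.11 m and distance of each of cream_jug, tealight_a, tealight_b, matches from where it was at the start of the episode below 0.03 m); the robot touches nothing.
It fails at once if the jug, a tealight or the matchbox is pushed away by 30 mm (distance of any of cream_jug, tealight_a, tealight_b, matches from where it was at the start of the episode above 0.03 m).
It also fails if it takes over 72 s, if anything falls off the work surface, if the arm or the gripper's body presses on something with over 40 N, if the wrist force passes 120 N, or if a joint passes its speed limit or range.

### The arm

A 7-joint arm with a two-finger parallel gripper is mounted at the origin on a cart in front of the work surface, level with it; the furniture and walls round the work are solid. World frame = base frame: x ahead of the robot, y to its left, z up, the work surface at z = 0. Lengths are in m, angles in rad, forces in N, time in s.
With the tool pointing down it reaches from about 0.375 to 0.925 m from the base axis. Payload 3.1 kg.
Tool frame: the origin (TCP) lies between the finger pads; the fingertips stand 19 mm ahead of it and the grasp point (between the pads) is the TCP; z points along the fingers, y is the direction in which the jaws open and shut (so a half turn about z gives the same grasp; the last joint's range is limited). The gripper opens to 85 mm and grips with 20 to 120 N. Pads are 22 mm wide; open, the fingers measure 114 mm over their backs; the gripper's body (76 mm by 85 mm) begins 54 mm behind the grasp point. The pads swing forward as they close: fully open they stand 13 mm farther back than shut.
Start: joints at [1.008, 0.383, 0.044, 1.598, -0.018, 1.161, -0.05], TCP at [0.291, -0.581, 0.25] pointing down, gripper open.
Joint ranges: [-2.61, 2.61], [-0.41, 2.15], [-1.48, 1.57], [0, 2.5], [-1.57, 4.71], [0.05, 1.97], [-2.85, 2.85]. Speed limits (rad/s): [2.79, 2.79, 3.14, 3.14, 3.14, 3.14, 3.14].

### API

Orientations are given as a unit quaternion [x, y, z, w].
In Python, from bench import move_ptp, movel, move_j, move_gripper, pause, inverse_kinematics, read_camera, camera_params, MotionError, sign_off, look_for, tip_of, read_time_s, read_qpos, read_joint_vel, read_effort, read_eef_pos, read_tcp_rot, read_ft_force, read_ft_torque, read_finger_gap gives the robot as it stands. Calls block until the motion is done:
- move_ptp(position, orientation): joint-space move of the TCP to a pose.
- movel(position, orientation=None, speed=0.15): straight line of the TCP; orientation=None keeps the orientation; speed is the mean speed in m/s.
- move_j(angles): joint-space move.
- move_gripper(opening, effort=None): finger opening in m; effort is the grip in N (None keeps the last); returns when the fingers have stopped.
- pause(seconds).
- inverse_kinematics(position, orientation): joint angles nearest the present ones, or None.
- read_camera(name): name is "scene" or "side" or "wrist"; returns the picture (480x640x3 uint8, red, green, blue); there is no depth.
- camera_params(name): a dict with "K" (3x3 intrinsics, pixels), "camera_from_world" (4x4, takes a point from world to camera coordinates). Camera axes: x right, y down, z forward; pixel columns grow to the right and rows downward; lengths in m; the calibration is good to about 2 mm. The wrist camera is an equidistant fisheye: a pixel r from the principal point sees the ray r / f radians off the axis. A picture is of the moment at which its call begins: read the wrist's pose just before it. camera_params takes no time and is no camera call; for the wrist camera it gives the pose at the moment of the call.
A pose or a line that the arm cannot do raises MotionError and nothing moves.
- sign_off(): hands the job in, once; it reports no verdict.
Trained networks look in the newest picture that a camera, given by its name, has taken for a name from the list of things; names that differ only in an ending like _2 or _b are one class to them, and where a whole thing is asked for, a point or a joint stands for the part that bears it (a point fixed in the world has none). Each returns a list of dicts, best first, with "confidence" (0 to 1); they miss things now and then, are a little off and sometimes report something else, mostly with a low value. They report only what shows in the picture. A call takes as long as a camera call. They do not tell look-alikes from the thing itself.
- look_for(camera, name): "at" ([column, row] in pixels, amid what is visible of it).
- tip_of(camera, name): "at" ([column, row] in pixels: a listed point, or the origin of a listed thing).
Readings, each from a call of its own:
- read_time_s(): time.
- read_qpos(): joint angles.
- read_joint_vel(): joint speeds.
- read_effort(): joint torques, N m.
- read_eef_pos(): TCP position.
- read_tcp_rot(): TCP orientation.
- read_ft_force(): force on the tool from outside, world axes, zero at the start.
- read_ft_torque(): the same for the moment, N m.
- read_finger_gap(): finger opening in m.
Only numpy, scipy, OpenCV 4.12 (cv2) and the standard library are available. Lean on these libraries where they do the work, as an engineer would, in place of code of your own. Each camera call takes 0.05 s, during which the arm holds its last target.

## Working session

There is one attempt and no reset: what is moved stays moved. The work goes in short steps, each a Python script; the robot and the scene stay as the last script left them, time stands still between calls to the robot, and variables do not carry over. Pictures are saved under pics/ and viewed, and the job is handed in when it is done.

```bash
mkdir -p pics; ls; cat > h.py <<'E'
import numpy as np, cv2
from bench import *
def shot(cam,name):
    im=read_camera(cam); cv2.imwrite(f"pics/{name}.png",im[:,:,::-1]); return im
E
python3 - <<'E'
from h import *
print(read_time_s(), read_eef_pos(), read_tcp_rot(), read_finger_gap())
names="key_bow key_collar key_stand keyhole bolt panel panel_pull house_mid house showcase_floor tray_floor cream_jug tealight_a matches".split()
for c in ["scene","side","wrist"]:
    shot(c,c+"0"); p=camera_params(c); print(c,p["K"].tolist(),np.round(p["camera_from_world"],4).tolist())
    for n in names:
        for f in (look_for,tip_of):
            try: r=f(c,n)
            except Exception as e: r=str(e)[:60]; print(c,n,f.__name__,r); continue
            print(c,n,f.__name__,[(np.round(d["at"],1).tolist(),round(d["confidence"],2)) for d in r[:4]])
print(read_time_s())
E
```

```text
pics
0.0 [ 0.29095901 -0.58023152  0.24886761] [ 9.73108492e-01  2.30343342e-01 -3.73954164e-04 -1.29140443e-03] 0.085569241045238
scene [[491.4288678659126, 0.0, 319.6085392174227], [0.0, 491.4288678659126, 239.38629809412117], [0.0, 0.0, 1.0]] [[-0.4591, -0.8884, -0.0024, 0.1827], [-0.7248, 0.3762, -0.5772, 0.427], [0.5136, -0.2632, -0.8166, 1.1621], [0.0, 0.0, 0.0, 1.0]]
scene key_bow call [([418.5, 211.2], 0.68), ([355.8, 205.6], 0.47)]
scene key_bow call [([421.9, 205.9], 0.62), ([349.9, 209.6], 0.55)]
scene key_collar call [([352.8, 210.1], 0.57), ([420.1, 208.2], 0.52)]
scene key_collar call [([359.7, 202.0], 0.7), ([419.6, 212.9], 0.69)]
scene key_stand call [([413.1, 225.2], 0.58)]
scene key_stand call [([416.7, 229.8], 0.88), ([256.9, 344.4], 0.59), ([418.1, 215.3], 0.36)]
scene keyhole call []
scene keyhole call [([323.4, 202.8], 0.59)]
scene bolt call []
scene bolt call it knows: cream_jug, house, house_mid, key_bow, key_collar, 
scene panel call [([282.5, 212.7], 0.67)]
scene panel call it knows: cream_jug, house, house_mid, key_bow, key_collar, 
scene panel_pull call [(
[... 2872 characters left out ...]
 bolt call []
wrist bolt call it knows: cream_jug, house, house_mid, key_bow, key_collar, 
wrist panel call [([173.2, 14.2], 0.6)]
wrist panel call it knows: cream_jug, house, house_mid, key_bow, key_collar, 
wrist panel_pull call []
wrist panel_pull call []
wrist house_mid call []
wrist house_mid call []
wrist house call []
wrist house call [([74.2, 57.7], 0.43)]
wrist showcase_floor call []
wrist showcase_floor call []
wrist tray_floor call []
wrist tray_floor call []
wrist cream_jug call []
wrist cream_jug call []
wrist tealight_a call [([45.1, 44.1], 0.78)]
wrist tealight_a call [([50.3, 44.3], 0.86)]
wrist matches call [([69.9, 57.7], 0.7)]
wrist matches call [([73.8, 56.8], 0.79)]
4.05
```

View pics/scene0.png

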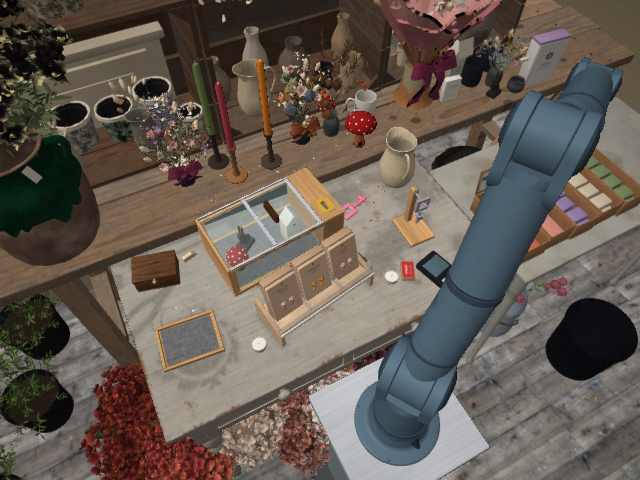

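View pics/side0.png

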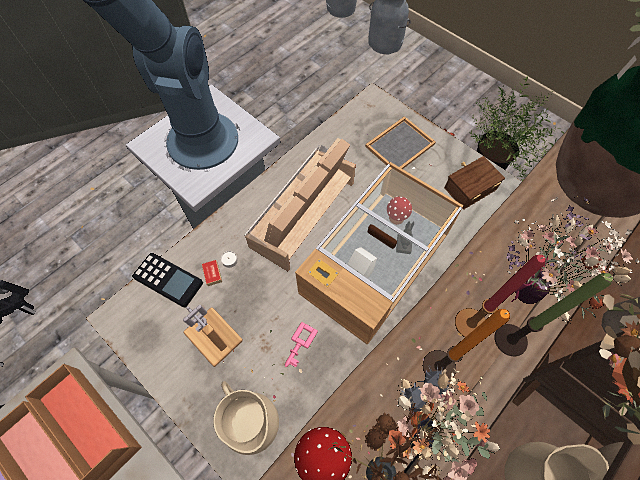

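```bash
python3 -c "
import cv2
a=cv2.imread('pics/scene0.png');b=cv2.imread('pics/side0.png')
cv2.imwrite('pics/sc_crop.png',cv2.resize(a[150:310,230:450],None,fx=3.6,fy=3.6,interpolation=2))
cv2.imwrite('pics/si_crop.png',cv2.resize(b[225:375,170:370],None,fx=4,fy=4,interpolation=2))"
```

```text
(no output)
```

View pics/sc_crop.png

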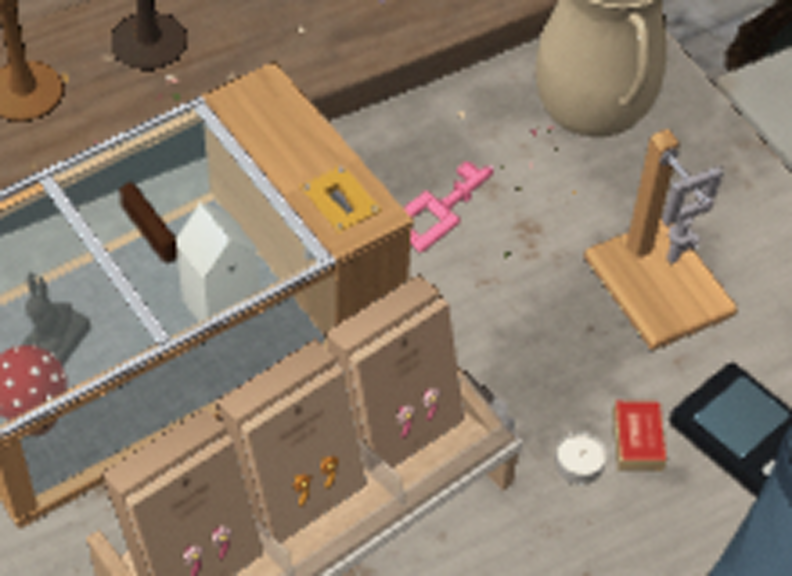

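View pics/si_crop.png

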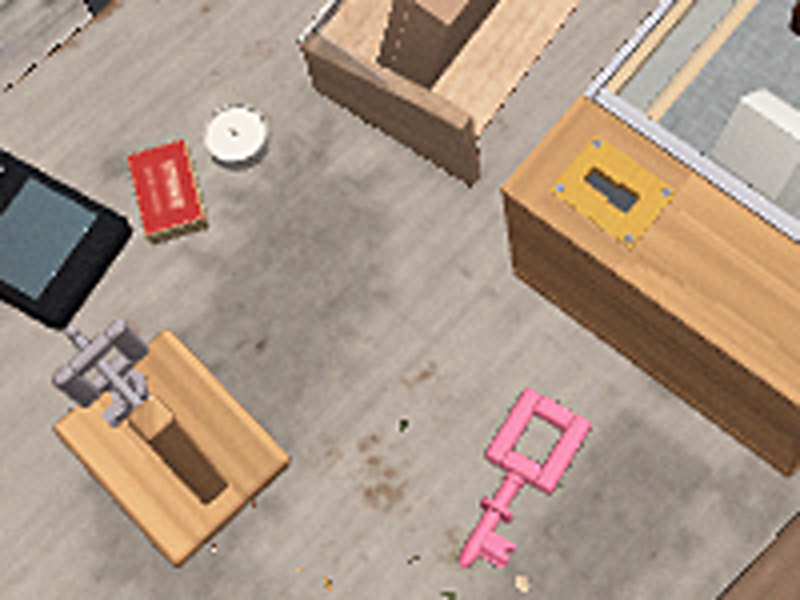

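```bash
cat >> h.py <<'E'
import json,os
from scipy.optimize import least_squares
CAMS={}
def cp(c):
    if c=="wrist": return camera_params(c)
    if c not in CAMS:
        p=camera_params(c); CAMS[c]=p
    return CAMS[c]
def ray(p,uv,fish=False):
    K=np.array(p["K"]);T=np.array(p["camera_from_world"])
    d=np.array([(uv[0]-K[0,2])/K[0,0],(uv[1]-K[1,2])/K[1,1],1.0])
    if fish:
        r=np.hypot(d[0],d[1]); d=np.array([0,0,1.]) if r<1e-9 else np.array([d[0]/r*np.sin(r),d[1]/r*np.sin(r),np.cos(r)])
    R=T[:3,:3]; return -R.T@T[:3,3], R.T@(d/np.linalg.norm(d))
def onz(p,uv,z,fish=False):
    o,d=ray(p,uv,fish); return o+d*(z-o[2])/d[2]
def tri(rays):
    A=np.zeros((3,3));b=np.zeros(3)
    for o,d in rays:
        M=np.eye(3)-np.outer(d,d);A+=M;b+=M@o
    X=np.linalg.solve(A,b); return X,[float(np.linalg.norm((np.eye(3)-np.outer(d,d))@(X-o))) for o,d in rays]
def proj(p,X,fish=False):
    K=np.array(p["K"]);T=np.array(p["camera_from_world"]);c=T[:3,:3]@np.asarray(X)+T[:3,3]
    if fish:
        th=np.arctan2(np.hypot(c[0],c[1]),c[2]);h=np.hypot(c[0],c[1])+1e-12;c=np.array([c[0]/h*th,c[1]/h*th,1])
    return np.array([K[0,0]*c[0]/c[2]+K[0,2],K[1,1]*c[1]/c[2]+K[1,2]])
E
python3 - <<'E'
from h import *
S=lambda u,v:(230+u/3.6,150+v/3.6)
D=lambda u,v:(170+u/4,225+v/4)
sc,si=cp("scene"),cp("side")
for n,a,b in [("bow",(420.5,206),(198.2,318)),("keyhole",S(336,189),D(622,198)),("post top",S(663,138),D(150,410)),("jug",(397.4,180),(251.7,423)),("tray",(190,340),(400,144)),
 ("pull",(272,211),(382.5,236.5)),
 ("caseR front top corner",S(407,222),D(505,190)),("caseR other",S(332,265),D(592,98)),
 ("house roof near",S(203,205),D(745,150))]:
    print(n,*[np.round(x,4) for x in tri([ray(sc,a),ray(si,b)])])
    if n=="keyhole": print([np.round(onz(c,p,.135),4) for c,p in((sc,a),(si,b))])
print("stand base corners z=.012?", [np.round(onz(si,D(*c),.015)[:2],4) for c in((165,333),(55,425),(180,562),(290,462))])
print("plate", [np.round(onz(si,D(*c),.135)[:2],4) for c in((597,140),(675,188),(628,245),(553,190))])
print("plate", [np.round(onz(sc,S(*c),.135)[:2],4) for c in((305,180),(345,168),(382,215),(340,228))])
print("caserail side", np.round(onz(si,D(592,98),.135)[:2],4),np.round(onz(si,D(800,232),.135)[:2],4))
print("tray corners", [np.round(onz(si,c,.012)[:2],4) for c in((366,143),(405,118),(436,147),(400,170))])
print("tray corners", [np.round(onz(sc,c,.012)[:2],4) for c in((155,328),(213,312),(224,350),(163,369))])
E
```

```text
bow [ 0.4436 -0.3433  0.1217] [0.0002 0.0002]
keyhole [ 0.5706 -0.1016  0.1354] [0.0003 0.0003]
[array([ 0.571 , -0.1015,  0.135 ]), array([ 0.5703, -0.1018,  0.135 ])]
post top [ 0.4849 -0.3437  0.1546] [0.0004 0.0004]
jug [ 0.6466 -0.4119 -0.0043] [0.0024 0.0024]
tray [0.418  0.3693 0.0027] [0.0004 0.0004]
pull [0.602  0.0419 0.146 ] [0.0014 0.0014]
caseR front top corner [ 0.521  -0.138   0.1285] [0.0009 0.0009]
caseR other [ 0.515  -0.0677  0.124 ] [0.001 0.001]
house roof near [ 0.6037 -0.0188  0.1218] [0.0153 0.0153]
stand base corners z=.012? [array([ 0.4035, -0.3061]), array([ 0.3995, -0.3832]), array([ 0.5079, -0.3846]), array([ 0.511 , -0.3072])]
plate [array([ 0.5381, -0.0866]), array([ 0.5867, -0.0787]), array([ 0.5903, -0.1187]), array([ 0.5409, -0.1232])]
plate [array([ 0.5902, -0.0843]), array([ 0.5866, -0.1176]), array([ 0.5319, -0.1209]), array([ 0.5355, -0.0864])]
caserail side [ 0.5192 -0.0706] [ 0.6504 -0.0526]
tray corners [array([0.3507, 0.3007]), array([0.3736, 0.446 ]), array([0.5011, 0.423 ]), array([0.4769, 0.2942])]
tray corners [array([0.4873, 0.4391]), array([0.4613, 0.288 ]), array([0.3469, 0.3004]), array([0.3698, 0.4532])]
```

```bash
python3 -c "
import cv2
a=cv2.imread('pics/scene0.png');b=cv2.imread('pics/side0.png')
z=[a[183:223,303:363],a[182:252,380:440][:40],b[255:295,295:355],b[300:340,170:230]]
import numpy as np
z=[cv2.resize(i,(390,260),interpolation=2) for i in z]
cv2.imwrite('pics/c4.png',np.vstack([np.hstack(z[:2]),np.hstack(z[2:])]))"
```

```text
(no output)
```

View pics/c4.png

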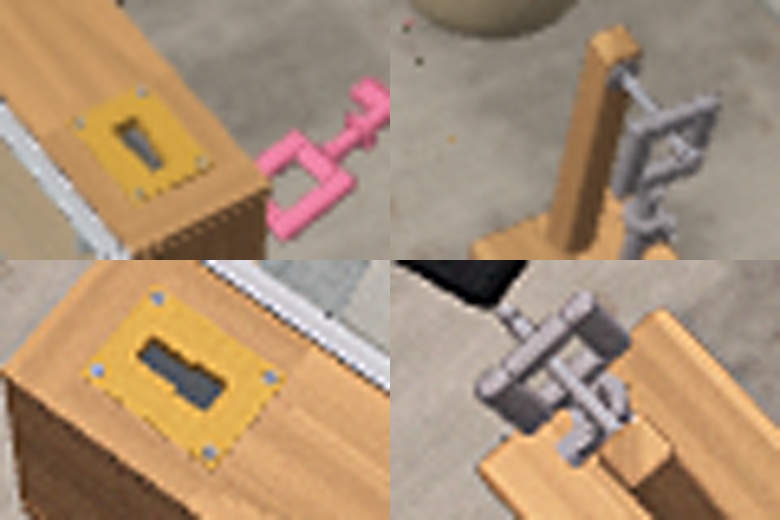

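```bash
cat >> h.py <<'E'
def q(phi):
    a=np.radians(phi)/2; return [float(np.cos(a)),float(np.sin(a)),0.,0.]
E
python3 - <<'E'
from h import *
sc,si=cp("scene"),cp("side")
print(tri([ray(sc,(422.8,204.3)),ray(si,(194.9,315.7))]))
T=np.array(camera_params("wrist")["camera_from_world"]); R=T[:3,:3]
print("cam pos",-R.T@T[:3,3], "axis",R[2])
for phi in (-180,-90,0,26,90,180):
    for p in ((.44,-.343,.133),(.57,-.1,.2)):
        print(phi,p,np.round(r,2).tolist() if (r:=inverse_kinematics(list(p),q(phi))) is not None else None)
print(read_time_s())
E
```

```text
(array([ 0.43929779, -0.34535753,  0.13260049]), [0.00022593837698259533, 0.00022593837698255508])
cam pos [ 0.35209613 -0.55229365  0.37500699] axis [-0.23722145 -0.11947424 -0.96408085]
-180 (0.44, -0.343, 0.133) [1.0, 0.39, -0.49, 1.9, 0.23, 0.9, 1.97]
-180 (0.57, -0.1, 0.2) [0.6, 0.36, -0.59, 1.8, 0.23, 1.05, 1.49]
-90 (0.44, -0.343, 0.133) [0.39, 0.35, 0.23, 1.93, -0.1, 0.87, -2.47]
-90 (0.57, -0.1, 0.2) [-0.87, 0.75, 1.38, 1.86, -0.79, 1.23, -2.38]
0 (0.44, -0.343, 0.133) [0.6, 0.35, -0.01, 1.92, 0.01, 0.88, -0.99]
0 (0.57, -0.1, 0.2) [0.31, 0.31, -0.25, 1.81, 0.09, 1.03, -1.54]
26 (0.44, -0.343, 0.133) [0.66, 0.35, -0.08, 1.92, 0.04, 0.88, -0.56]
26 (0.57, -0.1, 0.2) [0.34, 0.32, -0.28, 1.81, 0.1, 1.03, -1.1]
90 (0.44, -0.343, 0.133) [0.8, 0.36, -0.25, 1.91, 0.11, 0.89, 0.49]
90 (0.57, -0.1, 0.2) [0.49, 0.34, -0.46, 1.8, 0.17, 1.04, -0.04]
180 (0.44, -0.343, 0.133) [1.0, 0.39, -0.49, 1.9, 0.23, 0.9, 1.97]
180 (0.57, -0.1, 0.2) [0.6, 0.36, -0.59, 1.8, 0.23, 1.05, 1.49]
4.05
```

```bash
python3 - <<'E'
from h import *
t=read_time_s()
move_ptp([.48,-.22,.33],q(180)); print(read_time_s()-t, read_eef_pos(), read_tcp_rot())
p=camera_params("wrist"); shot("wrist","w1"); json.dump({k:np.array(v).tolist() for k,v in p.items()},open("w1.json","w"))
for n in ("keyhole","key_bow","key_stand","house","house_mid","panel_pull"):
    print(n,[(np.round(d["at"],1).tolist(),round(d["confidence"],2)) for d in tip_of("wrist",n)[:3]])
E
```

```text
1.6833 [ 0.47958787 -0.22111387  0.32983453] [ 1.16767982e-03  9.99999292e-01 -1.57710508e-04 -1.64446740e-04]
keyhole [([438.6, 309.7], 0.86)]
key_bow [([328.6, 288.9], 0.6), ([181.5, 178.9], 0.59)]
key_stand [([215.8, 167.0], 0.86)]
house []
house_mid []
panel_pull [([554.7, 331.4], 0.69)]
```

View pics/w1.png

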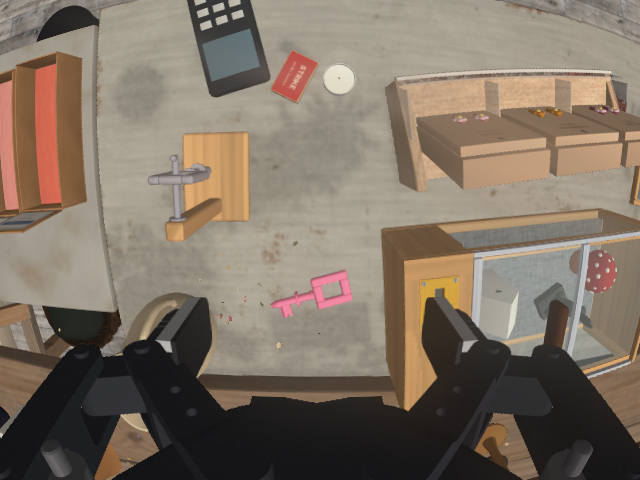

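```bash
cat >> h.py <<'E'
def ortho(im,p,xr,yr,z,s,fish):
    # rows: x descending from top (far at top), cols: y descending (left at left)
    xs=np.arange(xr[1],xr[0],-1e-3/s); ys=np.arange(yr[1],yr[0],-1e-3/s)
    Y,X=np.meshgrid(ys,xs); K=np.array(p["K"]);T=np.array(p["camera_from_world"])
    c=np.stack([X,Y,np.full_like(X,z)],-1)@T[:3,:3].T+T[:3,3]
    if fish:
        h=np.hypot(c[...,0],c[...,1])+1e-12; k=np.arctan2(h,c[...,2])/h
    else: k=1/c[...,2]
    return cv2.remap(im,(K[0,0]*c[...,0]*k+K[0,2]).astype(np.float32),(K[1,1]*c[...,1]*k+K[1,2]).astype(np.float32),cv2.INTER_CUBIC)
E
python3 - <<'E'
from h import *
p=json.load(open("w1.json")); im=cv2.imread("pics/w1.png")
a=ortho(im,p,(.50,.74),(-.16,.15),.135,2.5,True); cv2.imwrite("pics/o_w.png",a)
b=ortho(cv2.imread("pics/side0.png"),cp("side"),(.50,.74),(-.16,.15),.135,2.5,False); cv2.imwrite("pics/o_s.png",b)
c=ortho(cv2.imread("pics/scene0.png"),cp("scene"),(.50,.74),(-.16,.15),.135,2.5,False); cv2.imwrite("pics/o_c.png",c)
d=ortho(im,p,(.37,.54),(-.41,-.26),.142,4,True); cv2.imwrite("pics/o_k.png",d)
e=ortho(im,p,(.55,.60),(-.14,-.06),.135,10,True); cv2.imwrite("pics/o_h.png",e)
f=ortho(cv2.imread("pics/side0.png"),cp("side"),(.55,.60),(-.14,-.06),.135,10,False); 
g=ortho(cv2.imread("pics/scene0.png"),cp("scene"),(.55,.60),(-.14,-.06),.135,10,False); 
z=[cv2.resize(i[:,200:700] if 0 else i,(560,350)) for i in (f,g)]
cv2.imwrite("pics/o_h2.png",np.vstack([f[:290],g[:290]]))
E
```

```text
(no output)
```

View pics/o_w.png

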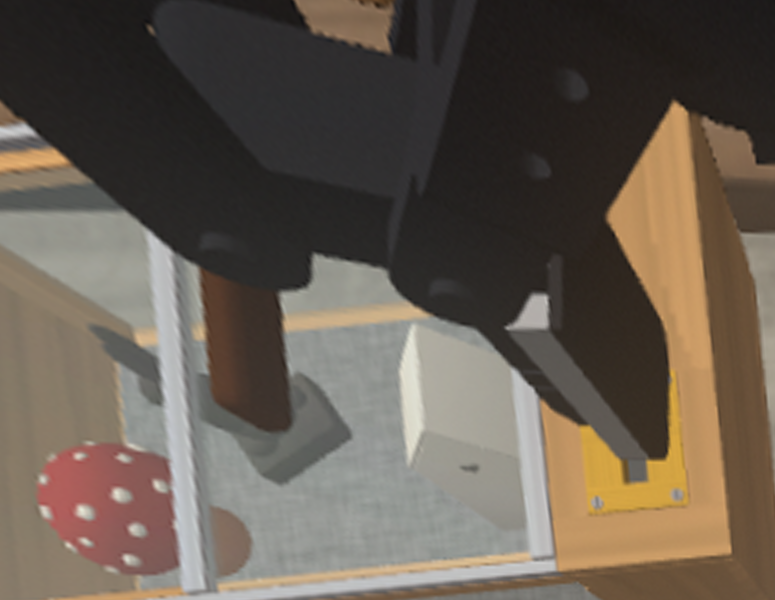

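View pics/o_s.png

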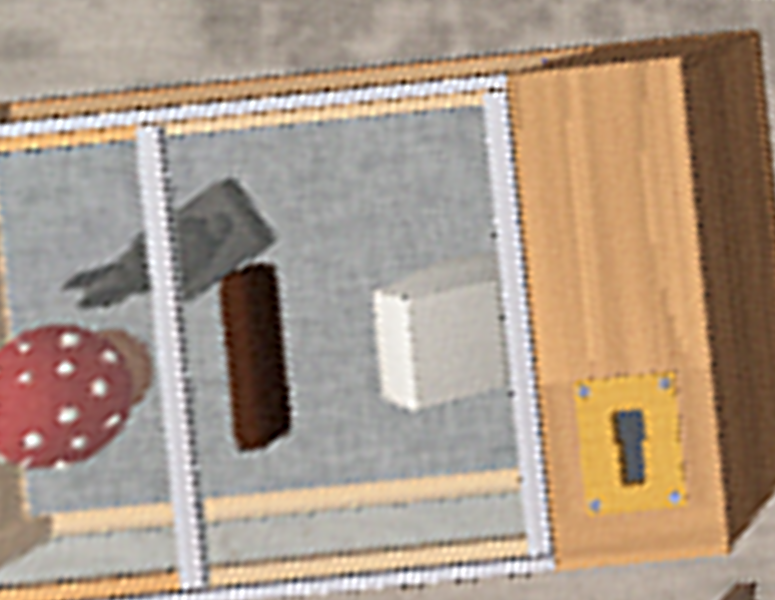

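View pics/o_c.png

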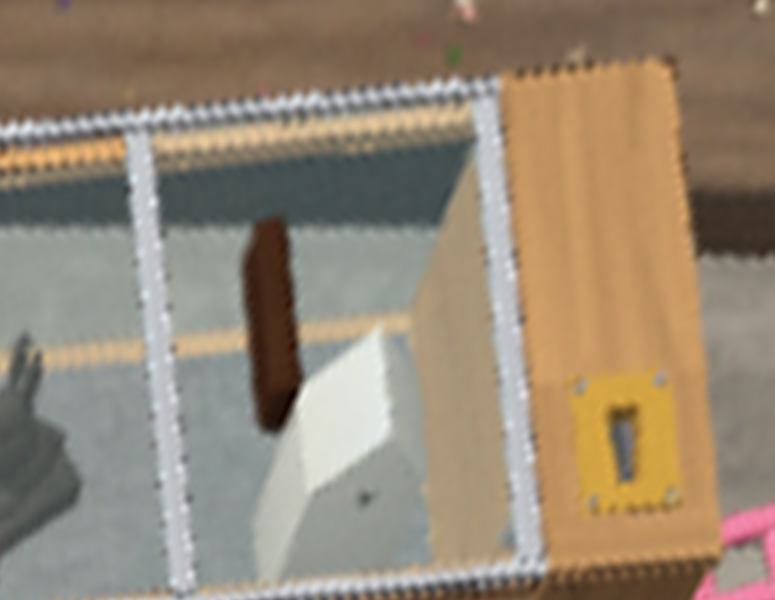

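View pics/o_k.png

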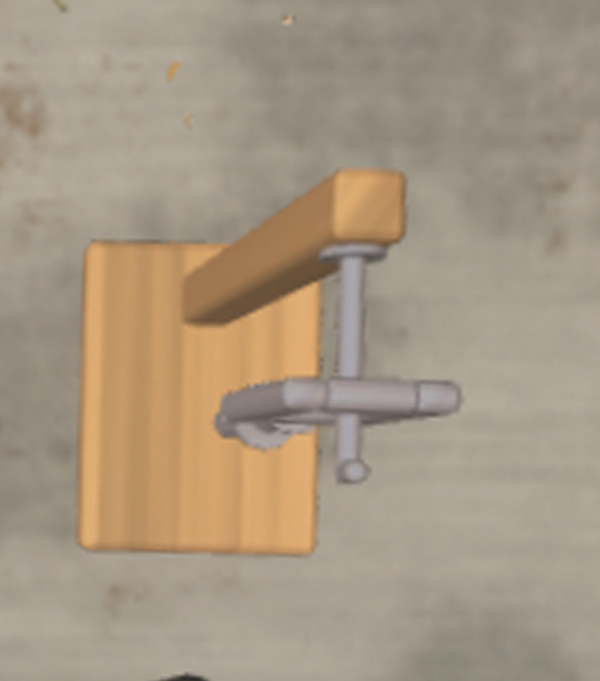

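View pics/o_h.png

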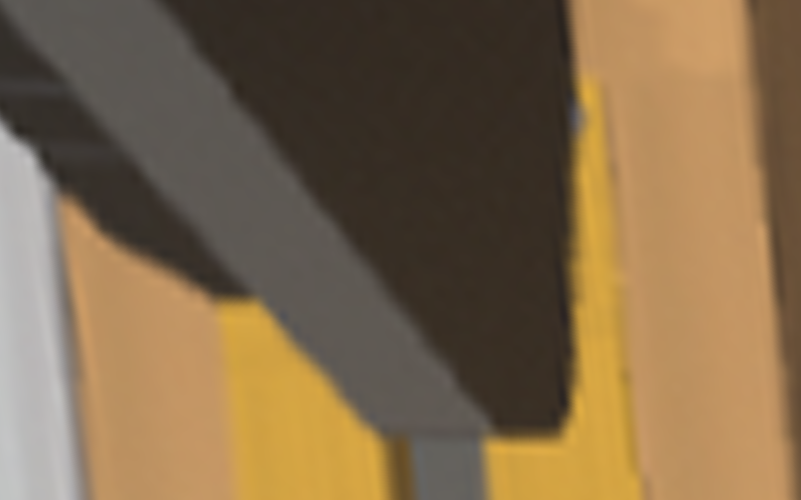

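View pics/o_h2.png

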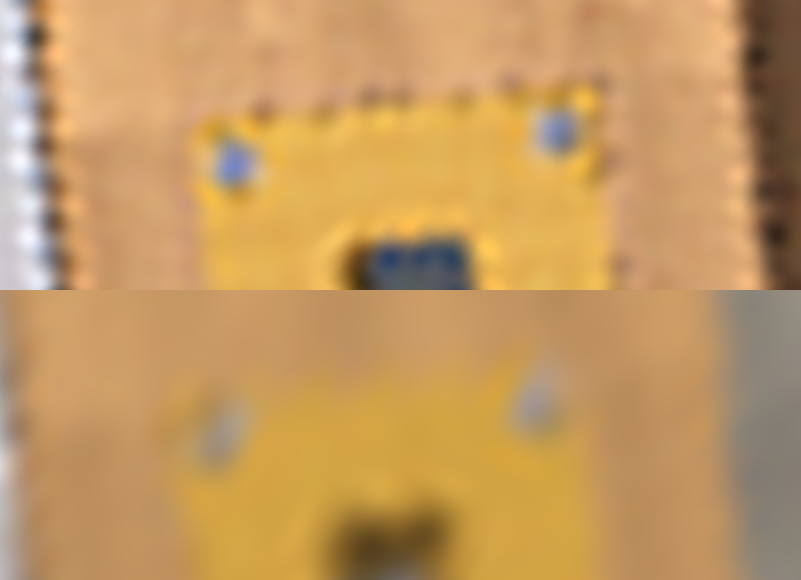

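```bash
python3 - <<'E'
from h import *
ps=np.radians(-1.8); B=np.array([.4397,-.346]); d=np.array([np.cos(ps),np.sin(ps)])
Q=q(178.2)
move_gripper(.07,60)
move_ptp([*B,.20],Q); print(read_time_s())
movel([*B,.133],Q,speed=.15)
p=camera_params("wrist"); im=shot("wrist","w2"); json.dump({k:np.array(v).tolist() for k,v in p.items()},open("w2.json","w"))
print(read_eef_pos(),read_ft_force(),[np.round(proj(p,[*B,.157],True),1)],read_time_s())
E
```

```text
7.1583
[ 0.44139508 -0.34619052  0.13477454] [ 0.14975593 -0.29264852 -0.17591382] [array([319.5, 353.2])] 7.8083
```

View pics/w2.png

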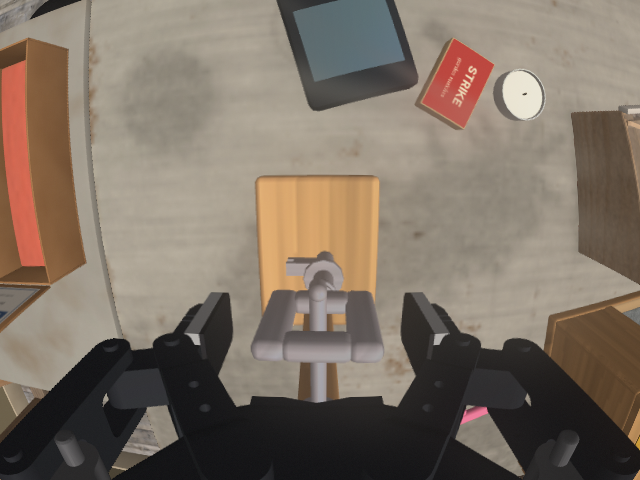

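```bash
python3 - <<'E'
from h import *
ps=np.radians(-1.8); B=np.array([.4390,-.346]); d=np.array([np.cos(ps),np.sin(ps)])
Q=q(178.2)
move_gripper(.03,60); print(read_finger_gap(),read_eef_pos(),read_ft_force())
movel([*B,.1445],Q,speed=.1)
print(read_eef_pos(),read_ft_force())
E1=B-.045*d
movel([*E1,.1445],Q,speed=.12)
print(read_eef_pos(),read_ft_force(),read_finger_gap())
movel([*E1,.25],Q,speed=.25)
p=camera_params("wrist"); im=shot("wrist","w3"); json.dump({k:np.array(v).tolist() for k,v in p.items()},open("w3.json","w"))
print(read_time_s())
E
```

```text
0.0433978984935511 [ 0.44061074 -0.34674419  0.13446678] [-1.09977069 -0.19494887  4.84809292]
[ 0.43913436 -0.34623512  0.14482052] [-0.24274105  0.1054657  -0.99531579]
[ 0.39408888 -0.3446413   0.14439128] [ 0.11435815 -0.38183001 -0.92293646] 0.04317131602085934
9.575
```

View pics/w3.png

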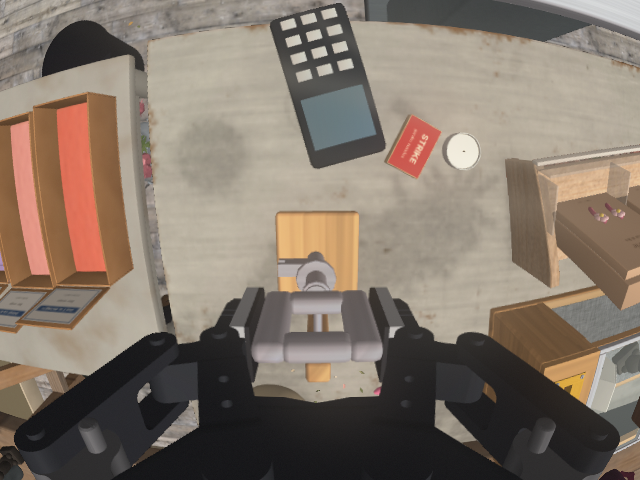

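```bash
python3 - <<'E'
from h import *
Q=q(95.2); H=[.570,-.101]
move_ptp([*H,.26],Q); movel([*H,.2285],Q,speed=.12); pause(.15)
print(read_eef_pos(),read_tcp_rot(),read_qpos().round(2) if hasattr(read_qpos(),'round') else read_qpos())
p=camera_params("wrist"); im=shot("wrist","w4"); json.dump({k:np.array(v).tolist() for k,v in p.items()},open("w4.json","w"))
a=shot("scene","s4"); b=shot("side","d4")
a=a[160:220,290:350];b=b[225:295,290:370]
import cv2
cv2.imwrite("pics/w4c.png",cv2.resize(im[200:400,220:420,::-1],None,fx=3,fy=3,interpolation=2))
cv2.imwrite("pics/sd4.png",np.hstack([cv2.resize(x[:,:,::-1],(390,450),interpolation=2) for x in (a,b)]))
print(read_time_s())
E
```

```text
[ 0.57070073 -0.10118403  0.22952049] [6.74378549e-01 7.38385229e-01 4.90366468e-04 7.65601570e-04] [ 0.49  0.31 -0.46  1.77  0.15  1.09  0.07]
12.05
```

View pics/w4.png

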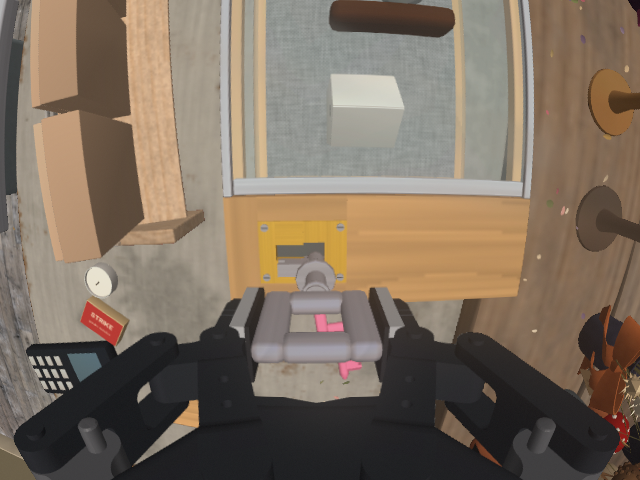

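View pics/w4c.png

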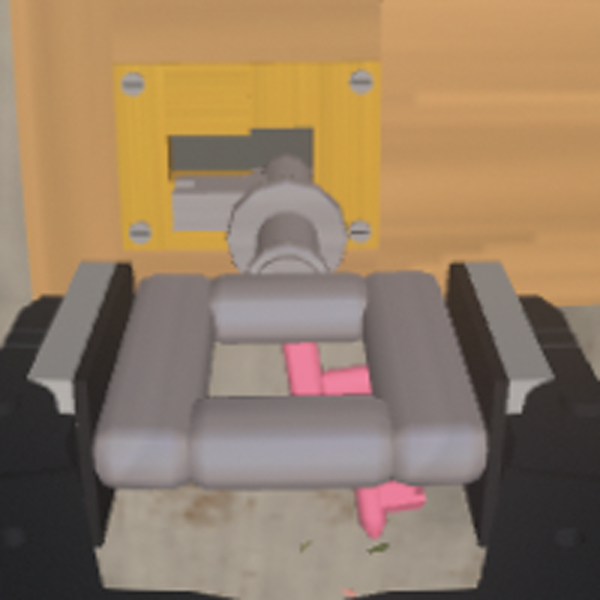

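View pics/sd4.png

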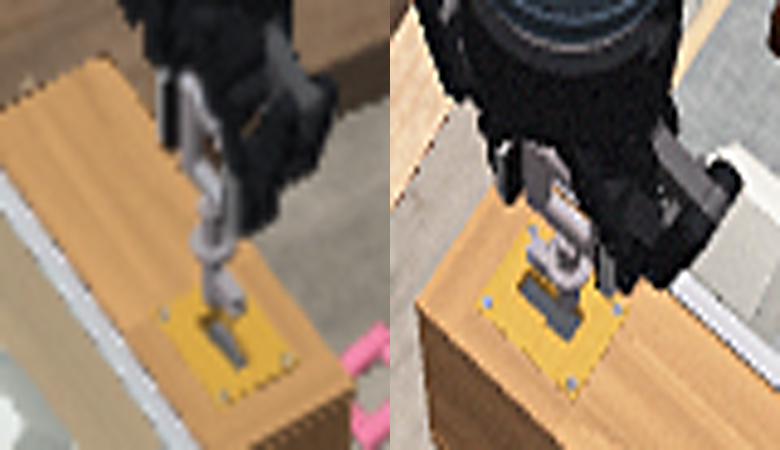

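```bash
cat > ov.py <<'E'
from h import *
import sys
def keymodel(tcp,yaw,dz=-.0015,off=(0,0)):
    # key at collar frame; returns polylines
    R=np.array([[np.cos(yaw),-np.sin(yaw),0],[np.sin(yaw),np.cos(yaw),0],[0,0,1]])
    o=np.array([tcp[0]+off[0],tcp[1]+off[1],tcp[2]+dz-.048])
    t=np.linspace(0,2*np.pi,25); C=lambda r,z:np.stack([r*np.cos(t),r*np.sin(t),0*t+z],1)
    L=[C(.01,0),C(.005,-.024)]
    for s in(-.0035,.0035): L.append(np.array([[s,-.005,-.010],[s,-.02,-.010],[s,-.02,-.024],[s,-.005,-.024]]))
    L.append(np.array([[0,0,0],[0,0,-.034]]))
    return [l@R.T+o for l in L]
def holemodel(h,yaw):
    R=np.array([[np.cos(yaw),-np.sin(yaw),0],[np.sin(yaw),np.cos(yaw),0],[0,0,1]])
    a=np.arcsin(5/6.5); t=np.linspace(np.pi-a,-np.pi+a,30)
    P=np.vstack([np.stack([.0065*np.cos(t),.0065*np.sin(t),0*t],1),[[-.023,-.005,0],[-.023,.005,0]]]);P=np.vstack([P,P[:1]])
    return [P@R.T+np.array([*h,.135])]
def draw(im,p,fish,models,box,s):
    x0,y0,x1,y1=box; c=cv2.resize(im[y0:y1,x0:x1],None,fx=s,fy=s,interpolation=2)
    for L,col in models:
        for l in L:
            pts=np.array([((proj(p,X,fish)+.5-[x0,y0])*s) for X in l]); cv2.polylines(c,[np.round(pts*8).astype(np.int32)],False,col,1,cv2.LINE_AA,3)
    return c
E
python3 - <<'E'
from ov import *
tcp=[.5707,-.1012,.2295]; cy=np.radians(5.2)
K=keymodel(tcp,cy-np.pi/2); 
H=holemodel((.5693,-.1008),cy)
m=[(K,(255,0,255)),(H,(0,255,0))]
w=draw(cv2.imread("pics/w4.png"),json.load(open("w4.json")),True,m,(250,210,360,310),5)
a=draw(cv2.imread("pics/s4.png"),cp("scene"),False,m,(300,180,350,225),8)
b=draw(cv2.imread("pics/d4.png"),cp("side"),False,m,(295,245,345,290),8)
cv2.imwrite("pics/ovw.png",w);cv2.imwrite("pics/ovs.png",np.hstack([a,b]))
E
```

```text
(no output)
```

View pics/ovw.png

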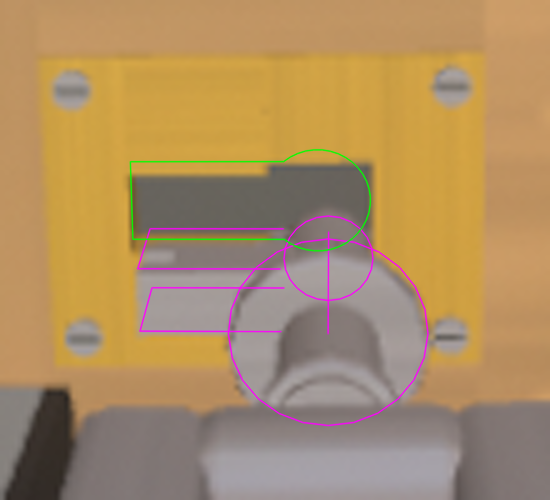

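View pics/ovs.png

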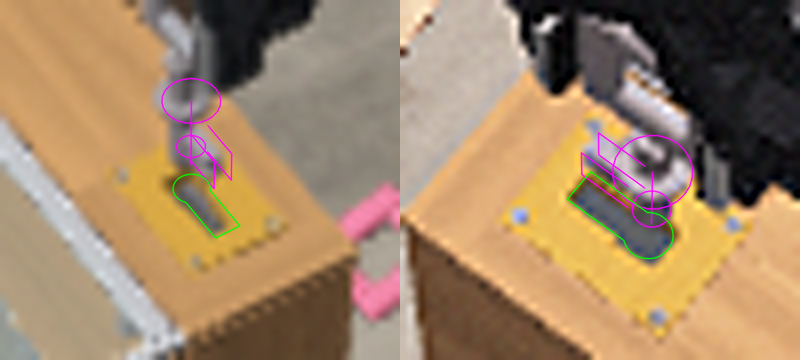

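```bash
python3 - <<'E'
from h import *
Q=q(95.2); H=[.5687,-.1025]
for z in (.222,.214,.208,.204,.200,.195,.190,.186):
    movel([*H,z-.001],Q,speed=.06)
    f=read_ft_force(); e=read_eef_pos(); print(z,np.round(e,4),np.round(f,1))
    if f[2]>8 or np.hypot(f[0],f[1])>8: break
print(read_time_s())
E
```

```text
0.222 [ 0.568  -0.1027  0.2202] [-1.   0.7 -0.8]
0.214 [ 0.5681 -0.1024  0.2122] [-0.7  0.8 -1.7]
0.208 [ 0.5683 -0.1024  0.2064] [ 0.5  0.  -0.4]
0.204 [ 0.5685 -0.1025  0.2027] [-0.7  0.  -0.4]
0.2 [ 0.5684 -0.1025  0.1986] [ 0.1 -1.6 -1. ]
0.195 [ 0.5683 -0.1025  0.1934] [ 0.7  0.5 -1.2]
0.19 [ 0.5683 -0.1025  0.1885] [-0.2  1.1 -1.1]
0.186 [ 0.5687 -0.1025  0.1849] [ 0.   0.  -0.3]
14.1167
```

```bash
python3 - <<'E'
from h import *
Q=q(95.2); H=[.5687,-.1025]
z=.184
while z>.1765:
    movel([*H,z],Q,speed=.03)
    f=read_ft_force(); e=read_eef_pos(); print(round(z,4),np.round(e,4),np.round(f,1))
    if f[2]>10: break
    z-=.001
pause(.15)
print(np.round(read_ft_force(),1),read_finger_gap(),read_time_s())
p=camera_params("wrist"); im=shot("wrist","w5"); cv2.imwrite("pics/w5c.png",cv2.resize(im[180:380,200:440,::-1],None,fx=3,fy=3,interpolation=2))
b=shot("side","d5"); cv2.imwrite("pics/d5c.png",cv2.resize(b[225:295,290:370,::-1],None,fx=8,fy=8,interpolation=2))
E
```

```text
0.184 [ 0.5687 -0.1025  0.1848] [-1.9  0.6  3.9]
0.183 [ 0.5687 -0.1025  0.1847] [-3.6  0.4  9.2]
0.182 [ 0.5687 -0.1025  0.1846] [-5.5  0.2 13.4]
[-5.9  0.3 13.9] 0.042823631688730567 15.0167
```

View pics/w5c.png

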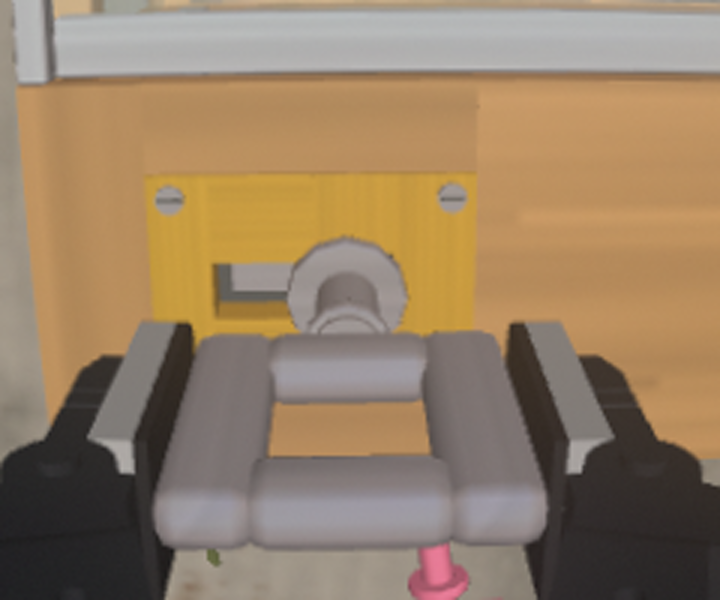

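View pics/d5c.png

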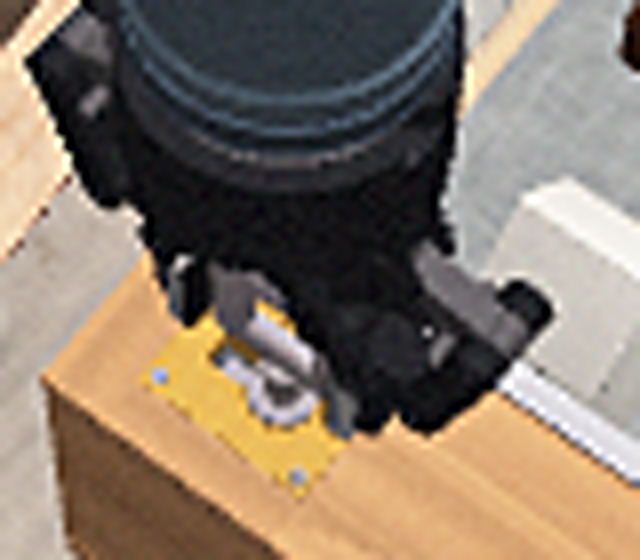

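```bash
python3 - <<'E'
from h import *
H=[.5687,-.1025]
for k in range(1,10):
    move_ptp([*H,.183],q(95.2+10*k))
    f=read_ft_force(); e=read_eef_pos(); print(k*10,np.round(e,4),np.round(f,1),np.round(read_ft_torque(),2),round(read_time_s(),2))
    if np.linalg.norm(f)>35: break
E
```

```text
10 [ 0.5697 -0.1027  0.1847] [-2.   0.4  7.8] [-0.01  0.47  0.06] 15.4
20 [ 0.5703 -0.1028  0.1847] [-0.2  0.1  6.3] [0.03 0.25 0.03] 15.68
30 [ 0.5705 -0.1027  0.1848] [-0.6 -0.2  5.8] [-0.04  0.11  0.02] 15.97
40 [ 0.5699 -0.102   0.1848] [-1.7  1.4  6.8] [0.25 0.46 0.05] 16.25
50 [ 0.5695 -0.1013  0.1847] [-2.   1.7  8.2] [ 0.48  0.69 -0.01] 16.53
60 [ 0.5693 -0.1006  0.1847] [-3.4  2.2  9. ] [0.65 0.83 0.03] 16.82
70 [ 0.5692 -0.1002  0.1847] [-3.3  3.   9.5] [ 0.74  0.86 -0.  ] 17.09
80 [ 0.5692 -0.1001  0.1847] [-3.6  2.5  8.9] [ 0.78  0.89 -0.01] 17.37
90 [ 0.5692 -0.1003  0.1847] [-3.2  2.1  9.5] [0.71 0.85 0.02] 17.64
```

```bash
python3 - <<'E'
from h import *
H=[.5692,-.1003]
move_ptp([*H,.184],q(95.2+94))
r=read_tcp_rot(); print(np.degrees(2*np.arctan2(r[1],r[0])),r,read_eef_pos(),np.round(read_ft_force(),1),np.round(read_ft_torque(),2))
im=shot("wrist","w6"); cv2.imwrite("pics/w6c.png",cv2.resize(im[180:380,200:440,::-1],None,fx=3,fy=3,interpolation=2))
print(read_time_s())
E
```

```text
189.08706358300452 [-7.92165013e-02  9.96857401e-01 -1.16109265e-06 -2.60748878e-04] [ 0.56911007 -0.10016547  0.18475546] [-3.1 -0.2  5.7] [ 0.17  0.71 -0.02]
17.9417
```

View pics/w6c.png

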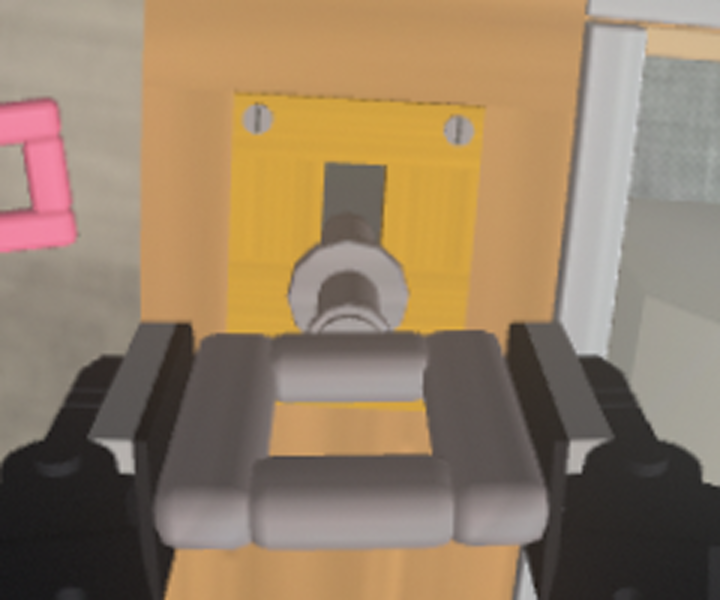

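```bash
python3 - <<'E'
from h import *
e=read_eef_pos(); r=read_tcp_rot()
move_gripper(.062,60); 
movel([e[0],e[1],.25],list(r),speed=.2)
b=shot("side","d7"); cv2.imwrite("pics/d7c.png",cv2.resize(b[225:295,290:370,::-1],None,fx=8,fy=8,interpolation=2))
Q=q(185.2)
move_ptp([.602,.042,.23],Q); pause(.1)
p=camera_params("wrist"); im=shot("wrist","w7"); json.dump({k:np.array(v).tolist() for k,v in p.items()},open("w7.json","w"))
print(read_eef_pos(),tip_of("wrist","panel_pull")[:2],np.round(proj(p,[.602,.0419,.146],True),1))
print(read_time_s())
E
```

```text
[0.60189427 0.0393699  0.22923883] [{'at': [321.2, 256.2], 'confidence': 0.66}] [322.9 258.7]
19.6417
```

View pics/w7.png

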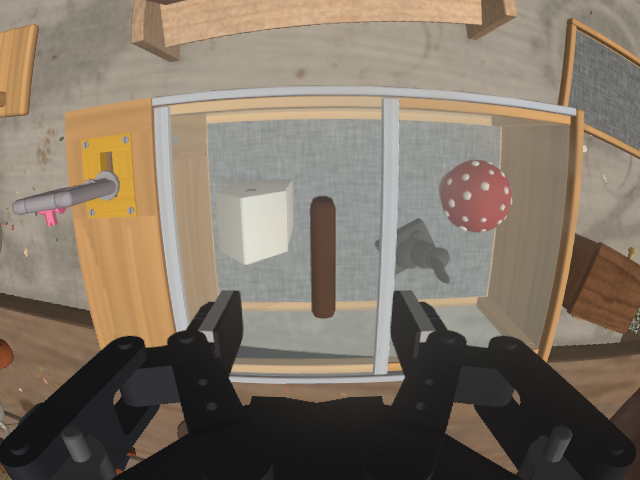

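View pics/d7c.png

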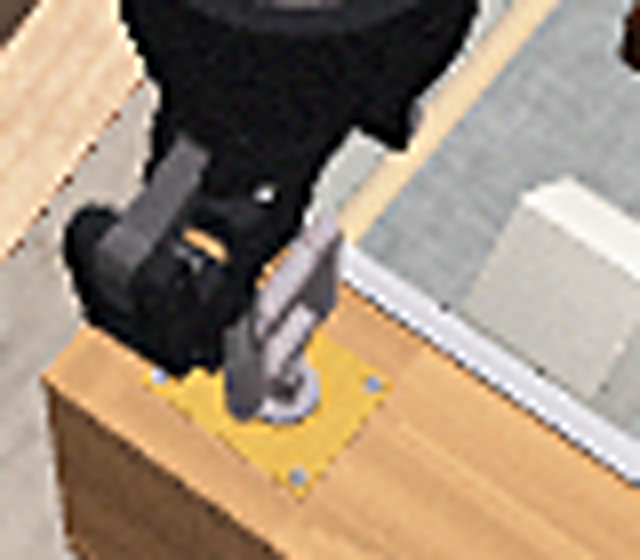

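```bash
python3 - <<'E'
from h import *
Q=q(185.2); y=np.array([-np.sin(np.radians(5.2)),np.cos(np.radians(5.2))]); P=np.array([.602,.042])
move_gripper(.05,20); movel([*P,.157],Q,speed=.15)
move_gripper(.0,20); print(read_finger_gap(),read_eef_pos(),np.round(read_ft_force(),1))
P0=read_eef_pos()[:2]
for d in (.03,.08,.134):
    movel([*(P0+y*d),.157],Q,speed=.15); f=read_ft_force(); print(d,np.round(read_eef_pos(),4),np.round(f,1))
    if np.linalg.norm(f)>30: break
pause(.1); print(np.round(read_ft_force(),1), (read_eef_pos()[:2]-P0)@y, read_finger_gap(), read_time_s())
E
```

```text
0.013744736026583894 [0.60287512 0.04329099 0.15848663] [-0.3  2.8  4.2]
0.03 [0.5998 0.075  0.1585] [-4.6  0.3  8.6]
0.08 [0.5948 0.1248 0.1585] [-4.5  1.3  8.8]
0.134 [0.5901 0.1729 0.1584] [-7.4 -7.  13.2]
[-6.1 -5.8 13.1] 0.13021071867453948 0.01344721646298367 22.4083
```

```bash
python3 - <<'E'
from h import *
Q=q(185.2); e=read_eef_pos()
move_gripper(.06,20); movel([e[0],e[1],.23],Q,speed=.25)
move_ptp([.60,-.02,.27],Q); pause(.1)
p=camera_params("wrist"); im=shot("wrist","w8"); json.dump({k:np.array(v).tolist() for k,v in p.items()},open("w8.json","w"))
print(read_eef_pos())
for n in("house_mid","house","showcase_floor"):
    for c in ("wrist",):
        for d in tip_of(c,n)[:2]: print(n,d,[np.round(onz(p,d["at"],z,True),4) for z in (.014,.068)])
shot("side","d8");shot("scene","s8")
cv2.imwrite("pics/w8c.png",cv2.resize(im[130:350,200:440,::-1],None,fx=3,fy=2.7,interpolation=2))
print(read_time_s())
E
```

```text
[ 0.59945227 -0.01614674  0.26950352]
house {'at': [321.4, 205.7], 'confidence': 0.66} [array([ 0.5975, -0.012 ,  0.014 ]), array([ 0.5884, -0.0137,  0.068 ])]
24.5667
```

View pics/w8.png

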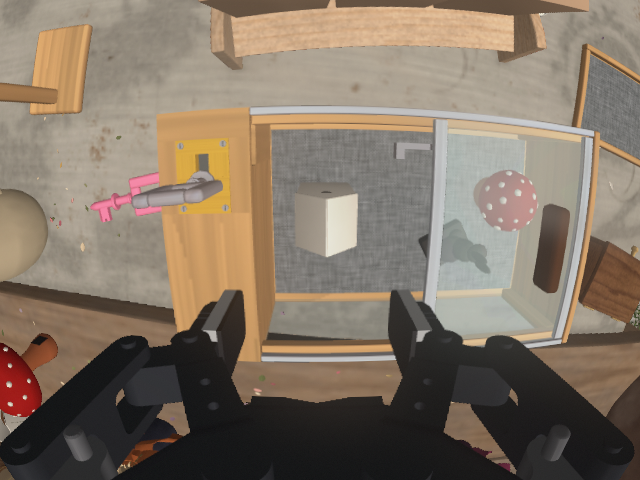

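```bash
python3 -c "
import cv2,numpy as np
a=cv2.imread('pics/d8.png')[190:310,300:460];b=cv2.imread('pics/s8.png')[160:260,230:360]
cv2.imwrite('pics/ds8.png',np.hstack([cv2.resize(a,(400,300),interpolation=2),cv2.resize(b,(390,300),interpolation=2)]))"
```

```text
(no output)
```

View pics/ds8.png

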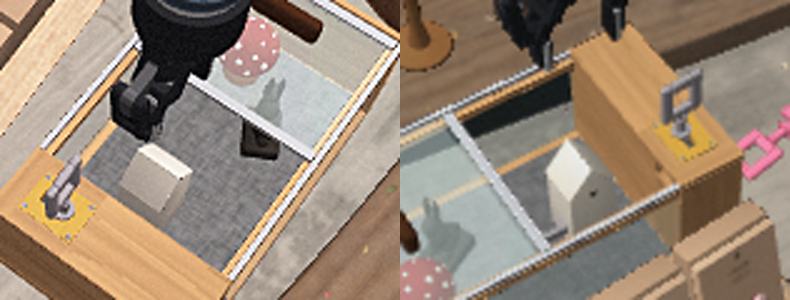

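View pics/w8c.png

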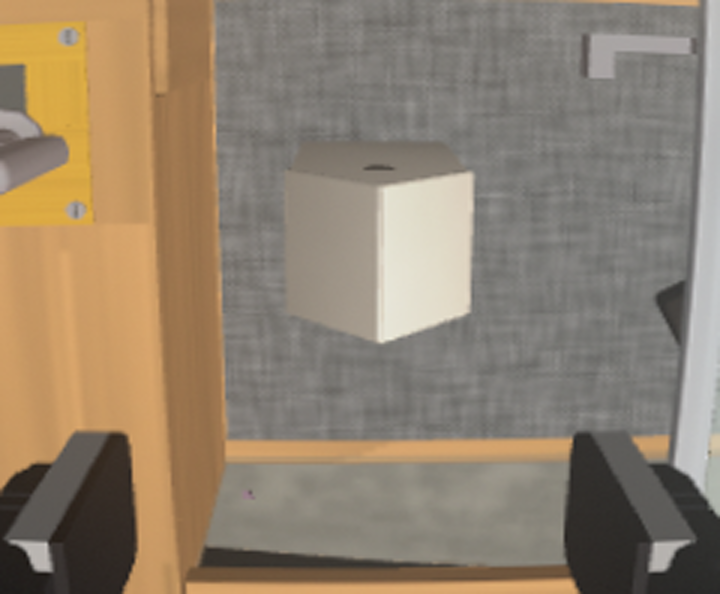

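```bash
python3 - <<'E'
from h import *
p=json.load(open("w8.json"))
f=lambda c:(200+c[0]/3,130+c[1]/2.7)
a,b=[onz(p,f(c),.122,True)[:2] for c in((380,185),(380,342))]
print("ridge",a.round(4),b.round(4),np.linalg.norm(b-a),np.degrees(np.arctan2(*(b-a)[::-1])), (a+b)/2)
for z in (.08,.085,.09,.095,.10):
    c=[onz(p,f(k),z,True)[:2] for k in((288,172),(473,172),(288,315),(470,312))]
    print(z,"wy",np.linalg.norm(c[0]-c[1]).round(4),np.linalg.norm(c[2]-c[3]).round(4),"lx",np.linalg.norm(c[0]-c[2]).round(4),"mid",np.mean(c,0).round(4), np.degrees(np.arctan2(*(c[2]-c[0])[::-1])).round(1),np.degrees(np.arctan2(*(c[3]-c[1])[::-1])).round(1))
c=[onz(p,f(k),.014,True)[:2] for k in((300,147),(462,147))]; print("bottom front?",c)
# side/scene roof
sc,si=cp("scene"),cp("side")
S=lambda u,v:(230+u-400 and 230+(u-400)/3,160+v/3); D=lambda u,v:(300+u/2.5,190+v/2.5)
print("ridge front tri",tri([ray(sc,S(570,140)),ray(si,D(193,180))]))
K=lambda n:[np.round(proj(x,[*n,.122]),1) for x in(sc,si)]
print(K(a),K(b))
E
```

```text
ridge [ 0.5735 -0.0121] [ 0.6183 -0.0075] 0.04500967747856498 5.904656177263181 [ 0.59591122 -0.00979947]
0.08 wy 0.0526 0.0535 lx 0.0469 mid [ 0.5986 -0.0083] 4.8 5.9
0.085 wy 0.0518 0.0526 lx 0.0462 mid [ 0.5976 -0.0086] 4.8 5.9
0.09 wy 0.051 0.0518 lx 0.0454 mid [ 0.5965 -0.0088] 4.8 5.9
0.095 wy 0.0501 0.0509 lx 0.0447 mid [ 0.5955 -0.0091] 4.8 5.9
0.1 wy 0.0493 0.0501 lx 0.0439 mid [ 0.5945 -0.0093] 4.8 5.9
bottom front? [array([ 0.57752797, -0.0360626 ]), array([0.57203002, 0.01917451])]
ridge front tri (array([ 0.623425  , -0.00459587,  0.1170658 ]), [0.006863253940183729, 0.006863253940183904])
[array([294.3, 216.4]), array([354.6, 249.8])] [array([285.9, 205.8]), array([371.7, 261.3])]
```

```bash
python3 - <<'E'
from h import *
Q=q(95.5); G=[.5962,-.0075]
move_gripper(.074,40)
move_ptp([*G,.22],Q); print(read_eef_pos())
movel([*G,.15],Q,speed=.2); print(np.round(read_ft_force(),1))
movel([*G,.080],Q,speed=.1); pause(.15)
print(read_eef_pos(),np.round(read_ft_force(),1))
im=shot("wrist","w9")
print(read_time_s())
E
```

```text
[ 0.59631051 -0.00755039  0.22013412]
[-0.3  0.5  1.3]
[ 0.59706837 -0.0074497   0.08101156] [-0.1  0.2 -0. ]
27.7667
```

View pics/w9.png

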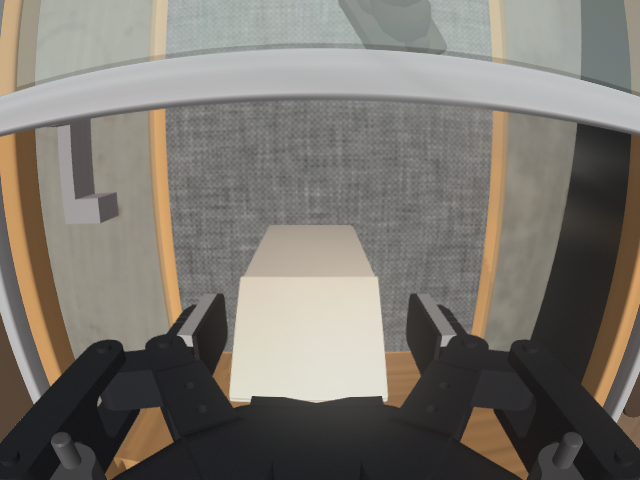

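```bash
python3 - <<'E'
from h import *
Q=q(95.5); G=[.594,-.0075]
movel([*G,.0795],Q,speed=.05)
move_gripper(.03,40); e=read_eef_pos(); print(read_finger_gap(),e,np.round(read_ft_force(),1))
movel([*G,.13],Q,speed=.12); print(read_finger_gap(),np.round(read_ft_force(),1))
movel([*G,.285],Q,speed=.2); pause(.15)
print(read_finger_gap(),read_eef_pos(),np.round(read_ft_force(),1))
shot("wrist","w10"); shot("side","d10"); print(read_time_s(), e[2])
E
```

```text
0.044673949904227246 [ 0.59423068 -0.00755776  0.07963051] [ 0.4 -0.5  0.3]
0.044621940562308955 [-1.1 -1.  -1.3]
0.04452145633696135 [ 0.59280559 -0.00765233  0.28277576] [ 0.1 -0.3 -0.9]
30.1333 0.0796305114661224
```

View pics/d10.png

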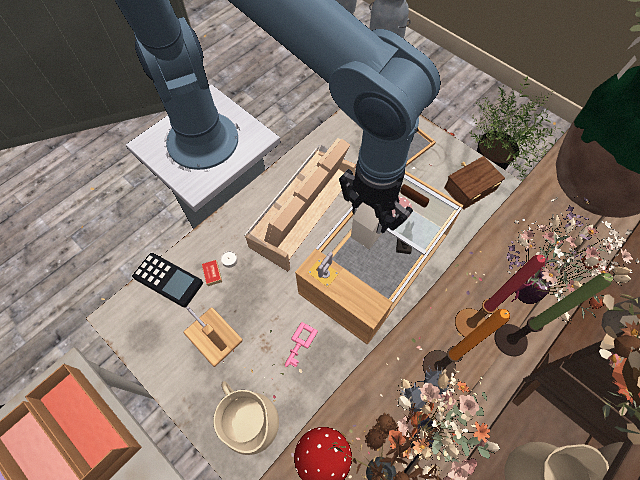

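View pics/w10.png

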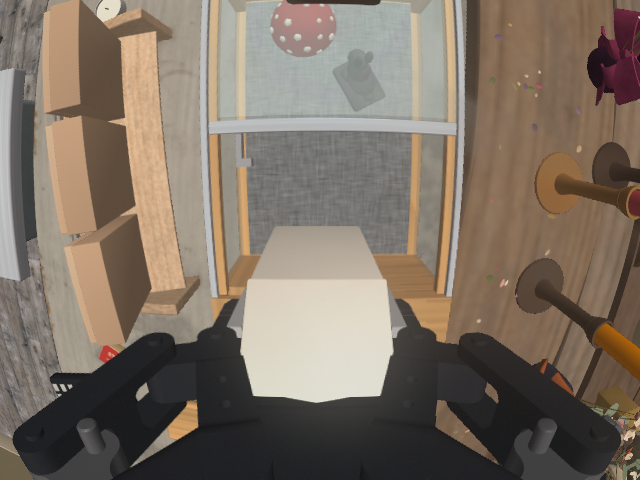

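House is held upright and clear of the case, so I carry it to the tray.

```bash
python3 - <<'E'
from h import *
Q=q(83); G=[.42,.369]
try: move_ptp([*G,.285],Q)
except MotionError as x: print(x)
pause(.1); print(read_eef_pos(),read_finger_gap(),read_time_s())
p=camera_params("wrist"); shot("wrist","w11"); print([np.round(proj(p,[*c,.012],True)) .tolist()for c in((.3507,.3007),(.3736,.446),(.5011,.423),(.4769,.2942))])
movel([*G,.10],Q,speed=.2)
z=.076
while z>.064:
    movel([*G,z],Q,speed=.04); f=read_ft_force(); e=read_eef_pos(); print(z,np.round(e,4),np.round(f,1))
    if f[2]>4: break
    z-=.0015
shot("side","d11"); print(read_time_s())
E
```

```text
[0.42161692 0.36739776 0.28476592] 0.04423192670901634 31.7667
[[261.0, 268.0], [261.0, 137.0], [383.0, 144.0], [372.0, 261.0]]
0.076 [0.42   0.3691 0.0759] [ 0.3 -0.  -0.6]
0.0745 [0.4201 0.3691 0.0746] [ 0.2  0.1 -1.4]
0.073 [0.4199 0.3689 0.0729] [ 0.1  0.2 -1.7]
0.0715 [0.4199 0.3689 0.0714] [ 0.4 -0.1 -2. ]
0.06999999999999999 [0.4202 0.3693 0.0706] [-1.2 -1.   4.1]
34.6917
```

View pics/w11.png

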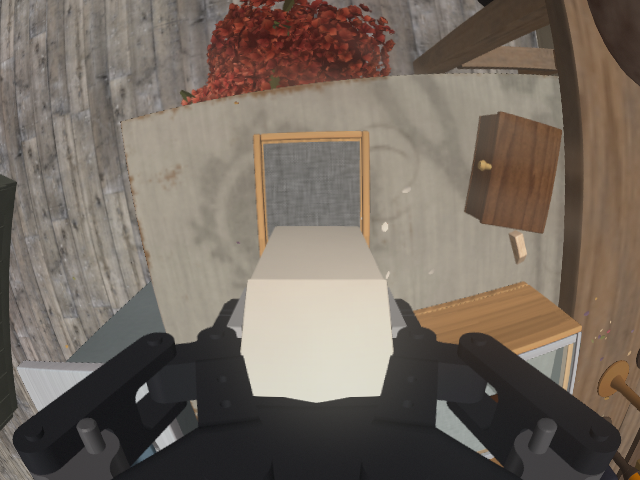

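View pics/d11.png

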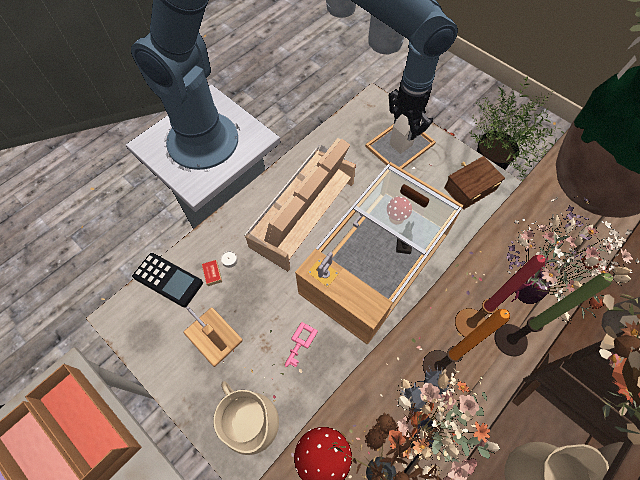

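```bash
python3 - <<'E'
from h import *
e=read_eef_pos(); Q=q(83)
move_gripper(.068,40); movel([.42,.369,.20],Q,speed=.15); move_ptp([.40,.28,.32],Q); pause(.3)
p=camera_params("wrist"); im=shot("wrist","w12"); b=shot("side","d12"); a=shot("scene","s12")
z=[b[215:305,290:410],b[100:190,350:470],a[170:260,230:350],a[280:370,140:260]]
z=[cv2.resize(i[:,:,::-1],(390,290),interpolation=2) for i in z]
cv2.imwrite('pics/fin.png',np.vstack([np.hstack(z[:2]),np.hstack(z[2:])]))
print(np.round(read_ft_force(),1),read_finger_gap(),read_time_s())
a0=cv2.imread("pics/scene0.png");
for c,n0,n1 in (("scene","scene0","s12"),("side","side0","d12")):
    d=cv2.absdiff(cv2.imread(f"pics/{n0}.png"),cv2.imread(f"pics/{n1}.png")).max(2)>40
    for n,X in (("jug",(.6466,-.4119,.05)),):
        u,v=proj(cp(c),X).astype(int); print(c,n,d[v-30:v+30,u-30:u+30].mean())
    for nm,(u,v) in (dict(tb=(392,279),ma=(407,272),ta=(257,344)) if c=="scene" else dict(ma=(210,272),tb=(229,259))).items(): print(c,nm,d[v-10:v+10,u-10:u+10].mean())
E
```

```text
[ 0.2 -0.5  1.2] 0.06807707459256067 37.1667
scene jug 0.8366666666666667
scene tb 0.0
scene ma 0.0
scene ta 0.0
side jug 0.0
side ma 0.0
side tb 0.0
```

View pics/fin.png

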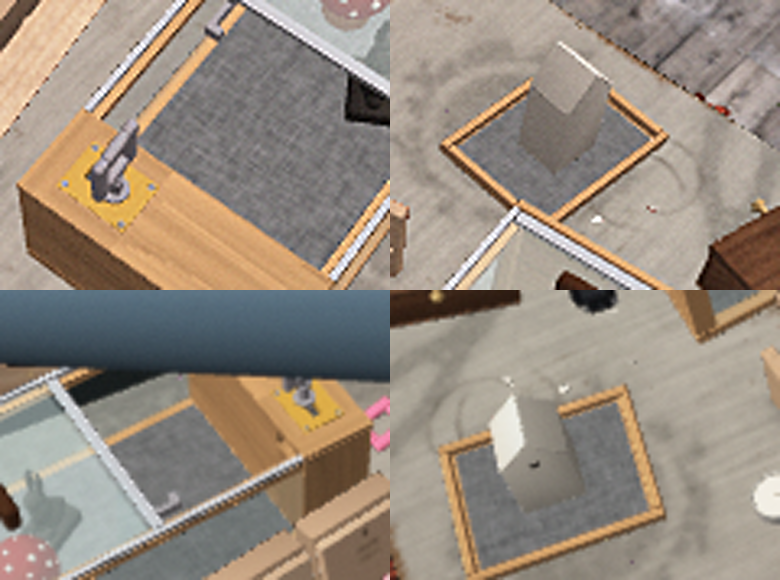

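View pics/w12.png

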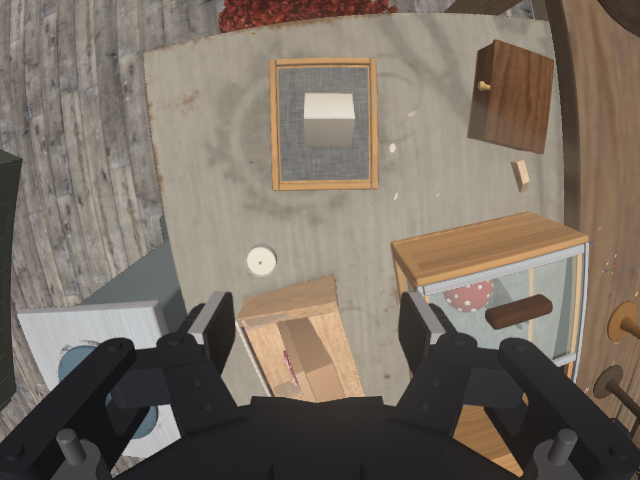

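```bash
python3 -c "
from bench import *
sign_off(); print(read_time_s())"
```

```text
the job is handed in; nothing more can be done
the job is handed in; nothing more can be done
```

I did every step in the required order and handed the job in at about 37 s of the 72 s. `sign_off()` gives no verdict.

**What I did**
- **Key:** I used the bare steel key from the stand's hook, not the pink look-alike lying on the table. It went straight into the lock. The collar met the plate at the expected height, with about 14 N of contact force.
- **Bolt and panel:** I turned the key 94° counter-clockwise, a little past the quarter turn. I then slid the panel 130 mm by its bar and released it.
- **House:** I pinched it across its 45 mm walls, lifted it well clear of the case, and set it on the tray. It touched down at the expected height.

**Last checks**
- **House:** It stands upright inside the tray rim, and the gripper is clear of it.
- **Key and panel:** The key is still standing in the lock and the panel is still open.
- **Tealights and matchbox:** The image areas I checked around them are unchanged from the start. For the front-left tealight, that check is from the scene camera only.
- **Jug:** It is unchanged in the side view. In the scene view it did not match, most likely because the arm was in front of it.
- **Bolt:** I could not read it directly. The panel sliding freely shows it was past 7 mm, but not that it reached the required 8 mm.
- **Key position:** While I turned the key, the gripper was pushed about 2 mm sideways by contact. The camera views afterwards still show the key in its hole, with the collar on the plate.

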